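# Pin the sprung keeper arm over a circuit board

## Robot

A 6-joint arm with a two-finger parallel gripper is mounted at the origin on the work surface. World frame = base frame: x ahead of the robot, y to its left, z up, the work surface at z = 0. Lengths are in mm, angles in degrees, forces in N, time in s.
With the tool pointing down it reaches from about 275 to 725 mm from the base axis. Payload 5.6 kg.
Tool frame: the origin (TCP) lies midway between the tips of the shut fingers; the grasp point (between the pads) lies 19 mm behind it (env.grip_point_offset is the distance from the TCP to the grasp point, in mm); z points along the fingers, y is the line along which they close (so a half turn about z gives the same grasp; the last joint's range is limited). The gripper opens to 85 mm and grips with 20 to 120 N. Pads are 22 mm wide; open, the fingers measure 114 mm over their backs; the gripper's body (76 mm by 85 mm) begins 54 mm behind the grasp point. The pads swing forward as they close: fully open they stand 13 mm farther back than shut.
Start: joints at [-54.511, 14.616, 6.199, 0, -81.583, -16.306], TCP at [180.738, -519.448, 231.283] pointing down, gripper open.
Joint ranges: [-168.99, 168.99], [-69.2, 112.95], [-62.41, 85.93], [-164.36, 98.24], [-168.68, -3.75], [-174.98, 174.98]. Speed limits (degrees/s): [147.25, 147.25, 180, 180, 180, 180].

## Interface

Orientations are given as [roll, pitch, yaw] about the fixed x, y, z axes, in that order (R = Rz(yaw) Ry(pitch) Rx(roll)).
In Python, from station import status, grab_frame, hand_in, env gives the robot as it stands. The module is installed in compiled form; this text tells all that it offers.
- The arm moves only by the shell command python3 -m creep 'ROWS'. ROWS is JSON, one flat list of numbers, 7 for each row, row after row: the shift along the tool's x, y, z in m, then the turn, a rotation vector about the tool's x, y, z in rad, then the closure, from -1 (fully open) to 1 (shut). In form: [x, y, z, wx, wy, wz, jaw, x, y, z, wx, wy, wz, jaw, ...]. A call has 1 to 8 rows; each row shifts and turns the commanded pose from where the row before left it, along the tool's axes as they then stand; what a row does not reach is not made up. A row lasts 1/12 s, in which the tool goes at most 41.7 mm and 7.16 degrees, less where a joint would pass 70% of its speed; a pose out of reach is approached as far as the arm can. A call is refused whole if a number of a shift passes 0.0417 or a number of a turn 0.125, either way. A call with a gripper value outside its range is refused whole. The fingers move at their own pace and stop on an object; the grip force is fixed at half the most. Time passes only in rows, so rows that do not move let the fingers close. It gives the time, the measured TCP pose, the force, the opening and the grip force at its end, in the units of the state.
- status.read_state(): the state, without advancing time (a new reading comes with each control period).
- grab_frame(name): name is "scene" or "top" or "wrist"; returns a dict with "image" (400x640x3 uint8, blue, green, red), "mtx" (3x3 intrinsics, pixels), "k1" (the pictures are not rectified: a ray, as slopes to the right and down, at radius r is drawn at 1 + k1 r^2 times it, then the intrinsics apply), "rvec" (rotation vector, rad) and "tvec" (3), from world to camera coordinates, as OpenCV has them. Camera axes: x right, y down, z forward; pixel columns grow to the right and rows downward; lengths in mm; the calibration is good to about 2 mm. A picture is of the moment at which its call begins. There is no depth.
- hand_in(): hands the job in; it is judged then, once.
The state is a dict: "t": time; "joints": joint angles; "dq": joint speeds; "joint_efforts": joint torques, N m; "eef_pos": TCP position; "tool_rot": TCP orientation; "ft_force": force on the tool from outside, world axes, zero at the start; "moment": the same for the moment, N m; "gripper_width": opening from 0.0 (shut) to 1.0 (fully open); "finger_force": force on a finger pad.
Only numpy, scipy, OpenCV 4.12 (cv2) and the standard library are available. Lean on these libraries where they do the work, as an engineer would, in place of code of your own. Each camera call takes 0.05 s, during which the arm holds its last target. There are 200 camera calls.

## Task

Lock the circuit board into the blue board holder: take the red-headed steel pin out of its grey block, swing the sprung aluminium keeper arm round over the board and drop the pin fully into the hole in the holder's plate so that it keeps the arm from springing back. Let go of the pin, and leave the board in its nest and the spare board, the carton and the screwdriver where they are.

Things in the scene. Friction and masses are not known exactly. Their poses are not given: they have to be found in the camera images.
- holder: Blue board holder fixed to the bench: plate 240 (its x) x 270 (its y) x 28 mm thick, origin at the centre of its underside on the bench, z up. Its yaw varies. Nothing on it stands higher than 27 mm over the plate's top.
- hole (a point): Centre of the mouth, level with the plate's top, of the pin hole: round, 15 mm wide with a 2 mm chamfer, vertical, right through the 28 mm plate to the bench. At (-0.0103, 0.0230, 0.028) in the holder's frame, in the open middle of the plate; ringed in white; a thin yellow line on the plate's top runs from it along the holder's +x.
- pivot (a point): On the keeper arm's vertical hinge axis, at half the arm's thickness; at (-0.090, 0.085, 0.046) in the holder's frame. The arm is a flat aluminium bar 16 mm wide and 12 mm thick, reaching 170 mm from the pivot, orange at the tip; its underside is 12 mm, its top 24 mm over the plate's top.
- keeper (a joint): Turn of the keeper arm in rad: 0 at rest against its stop, pointing from the pivot along the holder's +x; grows clockwise seen from above, towards the holder's -y, over the board (limit 1.3). A spring always turns it back: 0.21 N m at 0, rising 0.3 N m per rad (2 to 4.5 N at the notch). At 0.80 a pin centred in the hole touches the notch's bottom; with pin play it is held at 0.72 to 0.80.
- notch (a point): Bottom of the notch (20 mm wide, 7 mm deep, between two lugs) in the arm's trailing edge (facing the holder's +y at rest), 100 mm along the arm from the pivot, 8 mm off its centre line, half-way up the arm. The pin's shank fits in it and can push the arm round; the pin then stands on the arm's spring-return side. Axes turn with the arm: x along it from the pivot, y out of the notch.
- pin_head (a point): Centre of the pin's red square head, 22 x 22 mm and 44 mm tall, sides along its x and y. Below the head is a round steel shank 12 mm thick, 56 mm long, its lowest 7 mm tapering to 8 mm. The pin's foot is 78 mm below this point; the pin weighs about 90 g. It starts upright in the block; its yaw varies.
- pin_tip (a point): Middle of the pin's foot, its lowest point; z points up along the pin to its head.
- block: Grey block fixed to the bench, 60 x 50 x 28 mm, origin at the centre of its underside; the pin starts in the 13 mm hole through its middle, its foot on the bench.
- board_mid (a point): Middle of the orange-brown circuit board, 100 x 80 x 3 mm with low parts up to 7 mm over the plate's top, lying loose in the black-edged nest on the plate.
- nest (a point): Where the board's middle belongs, in the nest on the plate, at (0.035, -0.065, 0.0295) in the holder's frame.
- spare_mid (a point): Middle of a spare circuit board lying on the bench, 110 x 75 x 3 mm. Leave alone.
- carton_mid (a point): Middle of a small white carton 60 x 45 x 80 mm standing on the bench. Leave alone.
- driver_grip (a point): Handle of a screwdriver lying on the bench, about 200 mm long. Leave alone.
Not all that is in view belongs to the job. Leave any black look-alike of the part that bears pin_head alone.

How it is judged:
By the outcome, as a careful person would: the job done as asked, in the order asked, and still so for the second after the job is handed in, with the robot touching nothing.
It also fails if it takes over 42 s, if anything falls off the work surface, if the arm or the gripper's body presses on something with over 40 N, if the wrist force passes 120 N, or if a joint passes its speed limit or range.

## Working session

There is one attempt and no reset: what is moved stays moved. The work goes in short steps, Python scripts to look and compute and a shell command to move; the robot and the scene stay as the last step left them, time stands still between calls to the robot, and variables do not carry over. Pictures are saved under pics/ and viewed, at most 10 in all, crops included, and the job is handed in when it is done.

```bash
mkdir -p pics
cat > h.py <<'E'
import numpy as np, cv2
from scipy.spatial.transform import Rotation as R
from station import status, grab_frame, hand_in, env
def snap(n,fn):
    f=grab_frame(n); np.savez('pics/'+fn+'.npz',**f); cv2.imwrite('pics/'+fn+'.png',f['image']); return f
def load(fn): return dict(np.load('pics/'+fn+'.npz'))
def dist(f): return np.array([float(f['k1']),0,0,0,0])
def unproj(f,uv,z):
    n=cv2.undistortPoints(np.array(uv,float).reshape(-1,1,2),f['mtx'],dist(f)).reshape(-1,2)
    Rm=cv2.Rodrigues(np.array(f['rvec'],float))[0]; t=np.array(f['tvec'],float).ravel()
    c=-Rm.T@t; d=np.c_[n,np.ones(len(n))]@Rm
    return c+d*((z-c[2])/d[:,2])[:,None]
def proj(f,p): return cv2.projectPoints(np.array(p,float).reshape(-1,1,3),np.array(f['rvec'],float),np.array(f['tvec'],float),f['mtx'],dist(f))[0].reshape(-1,2)
E
python3 - <<'E'
from h import *
for n in ['top','scene']: snap(n,n+'0')
s=status.read_state();print({k:s[k] for k in ('t','eef_pos','tool_rot','gripper_width','ft_force')}, env.grip_point_offset)
E
```

```text
{'t': 0.1, 'eef_pos': array([ 180.62602107, -519.01961632,  230.49005042]), 'tool_rot': array([ 1.79902149e+02, -3.71186188e-03, -1.60820476e+02]), 'gripper_width': 1.0013133583423781, 'ft_force': array([-0.33270845,  0.33962288,  0.67447831])} 18.700000000000003
```

View pics/top0.png

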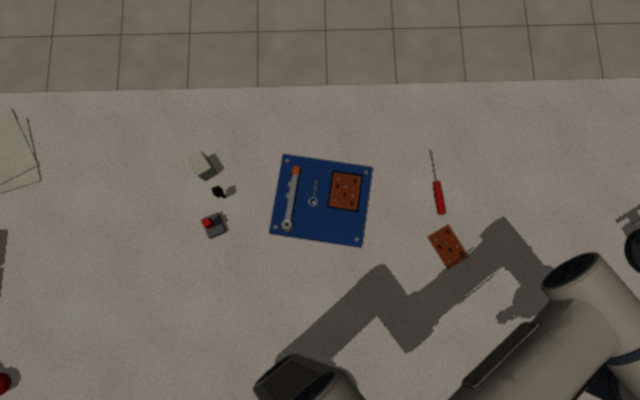

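View pics/scene0.png

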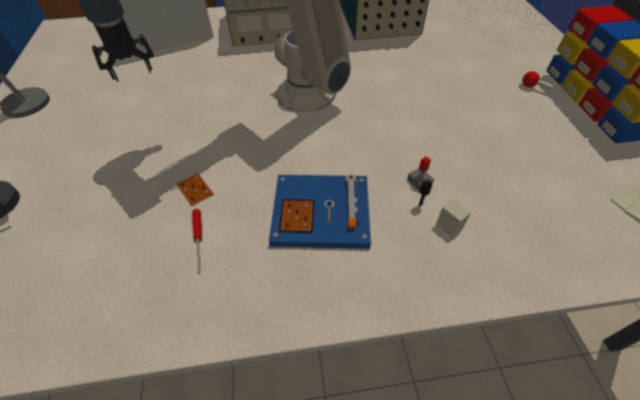

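Top: the holder's centre is near (321,200), with the pivot at (286,225), orange tip (295,170), hole (313,202) and board (345,191). The red-headed pin is in the grey block near (211,225), and the black look-alike is at (218,191). The candidates for the pin are red (208,223) and black (218,191). The red one fits, being red-headed and in the grey block. I'll confirm it in an enlarged crop.

Run:
```python
from h import *
t=load('top0')['image'];s=load('scene0')['image']
r=lambda im,x,y,w,h,k:cv2.resize(im[y:y+h,x:x+w],None,fx=k,fy=k,interpolation=cv2.INTER_CUBIC)
a=r(t,260,145,130,110,3.0) #390x330
b=r(t,185,145,60,100,3.0) #180x300
c=r(s,260,165,120,90,3.25) #390x292
d=r(s,395,145,80,95,3.0) #240x285
out=np.zeros((600,640,3),np.uint8)
out[:300,:390]=a[:300];out[:300,390:570]=b;out[300:592,:390]=c;out[300:585,390:630]=d
cv2.imwrite('pics/crop1.png',out)
```

```text
(no output)
```

View pics/crop1.png

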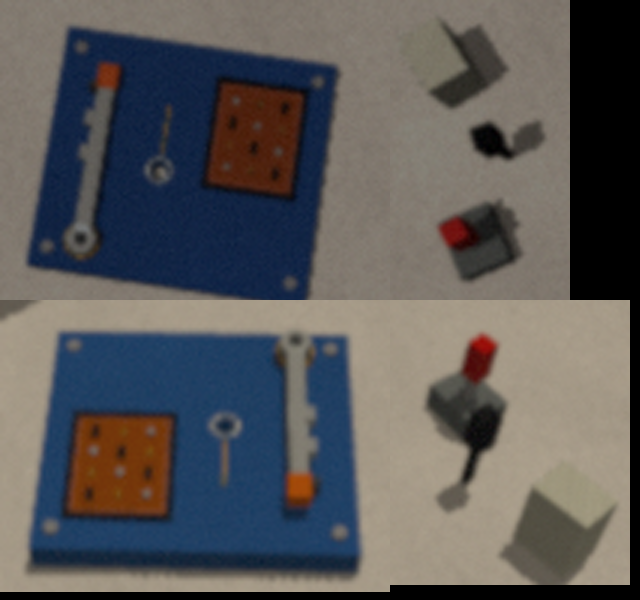

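The crop confirms it: the red square-headed pin stands in the grey block, and the black look-alike stands apart, near the carton. Next I'll fit poses using both views.

Run:
```python
from h import *
from scipy.optimize import least_squares
T,S=load('top0'),load('scene0')
H=np.array([-10.3,23,28.])
pt=[([120,135,28],(283.3,154)),([120,-135,28],(372.7,167)),([-120,135,28],(269.3,233.3)),(H,(312.7,201.7)),([-90,85,52],(286.7,225))]
ps=[([-120,-135,28],(278.5,175.2)),([-120,135,28],(366.5,176.4)),([120,-135,28],(269.8,241.9)),([120,135,28],(370.2,243.8)),(H,(329.2,203.5))]
def w(q,P): return np.array(P,float)@R.from_euler('z',q[2]).as_matrix().T+[q[0],q[1],0]
def res(q,fs): return np.concatenate([(proj(f,w(q,[a for a,_ in p]))-[b for _,b in p]).ravel() for f,p in fs])
c=unproj(T,[(321,200)],28)[0]; d=unproj(T,[(286.7,225),(295,170)],50); y=np.arctan2(*(d[1]-d[0])[1::-1])
for fs in ([(T,pt)],[(S,ps)],[(T,pt),(S,ps)]):
    o=least_squares(res,[c[0],c[1],y],args=(fs,),x_scale=[1,1,.01]); q=o.x
    print('holder',q[:2],np.degrees(q[2]),'rms',np.sqrt(np.mean(o.fun**2)),'hole',w(q,[H])[0],'pivot',w(q,[[-90,85,46]])[0])
np.save('q.npy',q)
print('pin top', unproj(T,[(207,222.3)],100),unproj(S,[(426.3,159)],100), unproj(S,[(424,170)],56))
# red blobs
for n,f in (('T',T),('S',S)):
    im=f['image'].astype(int); m=((im[...,2]>90)&(im[...,1]<60)&(im[...,0]<60)).astype(np.uint8)
    k,l,st,ce=cv2.connectedComponentsWithStats(m)
    print(n,[(st[i].tolist(),ce[i].round(1).tolist()) for i in range(1,k) if st[i][4]>8])
print('block',unproj(T,[(470/3-130+185+0,0)],28)[0:0], 'carton',unproj(T,[(199,165)],80),'black',unproj(T,[(217,191)],100))
```

```text
holder [573.75432772 -29.28755447] -10.269913764405315 rms 0.320692158303585 hole [567.71991378  -4.81970111  28.        ] pivot [500.35050807  70.39634223  46.        ]
holder [580.5881843  -28.00500197] -10.189911890667963 rms 0.715928948725733 hole [574.51961188  -3.54559828  28.        ] pivot [507.04524802  71.57630413  46.        ]
holder [576.75380237 -28.53900509] -10.06372974765684 rms 0.9403628527290545 hole [570.63137792  -4.09302549  28.        ] pivot [502.99173731  70.88009648  46.        ]
pin top [[507.77527882 281.9902605  100.        ]] [[512.86476407 285.96683821 100.        ]] [[514.65909667 287.92584093  56.        ]]
T [([293, 166, 6, 9, 42], [295.5, 170.0]), ([433, 181, 13, 34, 199], [439.3, 197.2]), ([202, 218, 8, 9, 51], [205.3, 221.7])]
S [([578, 5, 54, 18, 626], [604.4, 13.7]), ([524, 72, 15, 11, 110], [532.1, 76.4]), ([421, 157, 9, 7, 38], [425.6, 160.2]), ([177, 174, 35, 30, 438], [194.4, 188.9]), ([281, 201, 31, 30, 655], [296.7, 215.3]), ([193, 210, 8, 31, 215], [196.6, 223.9]), ([348, 218, 8, 9, 16], [349.9, 223.6])]
block [] carton [[673.94988823 314.15551202  80.        ]] black [[593.40055275 256.73975994 100.        ]]
```

Moving to hover above the pin.

```bash
python3 -m creep '[-0.026,0.0295,0,0,0,0,-1,-0.026,0.0295,0,0,0,0,-1,-0.026,0.0295,0,0,0,0,-1,-0.026,0.0295,0,0,0,0,-1,-0.026,0.0295,0,0,0,0,-1,-0.026,0.0295,0,0,0,0,-1,-0.026,0.0295,0,0,0,0,-1,-0.026,0.0295,0,0,0,0,-1]'
python3 -m creep '[-0.026,0.0295,0,0,0,0,-1,-0.026,0.0295,0,0,0,0,-1,-0.026,0.0295,0,0,0,0,-1,-0.026,0.0295,0,0,0,0,-1,-0.026,0.0295,0,0,0,0,-1,-0.026,0.0295,0,0,0,0,-1,-0.026,0.0295,0,0,0,0,-1,-0.026,0.0295,0,0,0,0,-1]'
python3 -m creep '[-0.026,0.0295,0,0,0,0,-1,-0.026,0.0295,0,0,0,0,-1,-0.026,0.0295,0,0,0,0,-1,-0.026,0.0295,0,0,0,0,-1,-0.026,0.0295,0,0,0,0,-1,-0.026,0.0295,0,0,0,0,-1,0,0,0,0,0,0,-1]'
python3 - <<'E'
from h import *
snap('wrist','w1');s=status.read_state();print(s['joints'],s['eef_pos'],s['tool_rot'])
E
```

```text
t: 0.77
eef_pos: [299.5, -226.4, 231.1]
tool_rot: [180.0, 0.0, -160.8]
ft_force: [1.7, -0.0, 0.2]
gripper_width: 0.999
finger_force: 0.0
t: 1.43
eef_pos: [418.5, 65.1, 231.2]
tool_rot: [180.0, -0.0, -160.8]
ft_force: [1.6, -1.4, 1.0]
gripper_width: 1.001
finger_force: 0.0
t: 2.02
eef_pos: [508.6, 286.4, 227.8]
tool_rot: [-180.0, -0.2, -160.6]
ft_force: [-0.6, -1.0, -0.8]
gripper_width: 1.0
finger_force: 0.0
[ 4.45839313e+01  1.84820924e+01  1.11185907e+01 -4.06110419e-02
 -8.28718563e+01 -1.15258998e+02] [507.80214875 284.05168166 228.47027615] [-179.93599448   -0.2300428  -160.68031769]
```

View pics/w1.png

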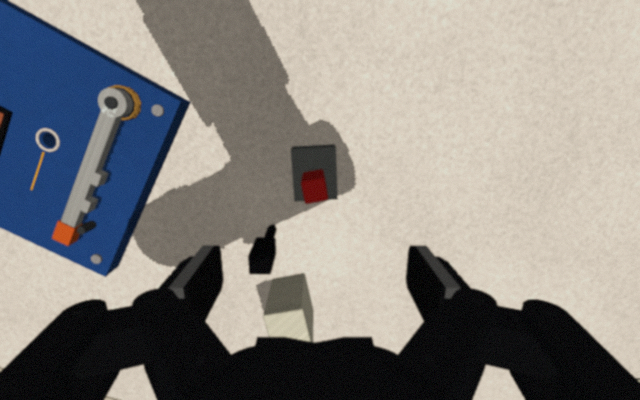

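Wrist view: red head at (314,186) in the block (314,172), with its sides nearly along the tool axes. The hole ring is at (47,140), pivot (114,103), tip (65,233), and the black look-alike is at (263,250). Next I'll fit the head and hole.

```bash
cat > fit.py <<'E'
from h import *
from scipy.optimize import minimize
def redfit(f,x0,zc=78):
    im=f['image'].astype(int); m=((im[...,2]>70)&(im[...,1]<45)&(im[...,0]<45)).astype(np.uint8)
    u=proj(f,[[x0[0],x0[1],zc]])[0]; k,l,st,ce=cv2.connectedComponentsWithStats(m)
    i=min((i for i in range(1,k) if st[i][4]>30),key=lambda i:np.linalg.norm(ce[i]-u)); 
    M=cv2.resize((l==i).astype(np.uint8),None,fx=4,fy=4,interpolation=cv2.INTER_NEAREST)
    b=np.array([[a*11,c*11,d*22] for a in(-1,1) for c in(-1,1) for d in(-1,1)],float)
    def cost(p):
        P=b@R.from_euler('z',p[2],degrees=True).as_matrix().T+[p[0],p[1],zc]
        h=cv2.convexHull(((proj(f,P)+.5)*4-.5).astype(np.float32)); z=np.zeros_like(M)
        cv2.fillConvexPoly(z,np.round(h).astype(np.int32),1); return (z!=M).sum()/max(M.sum(),1)
    best=min((minimize(cost,[x0[0],x0[1],y],method='Nelder-Mead',options=dict(initial_simplex=[[x0[0],x0[1],y],[x0[0]+6,x0[1],y],[x0[0],x0[1]+6,y],[x0[0],x0[1],y+15]])) for y in (0,30,60)),key=lambda o:o.fun)
    return best.x,best.fun,st[i]
E
python3 - <<'E'
from fit import *
W=load('w1');print(redfit(W,[508,284]))
for n in('top0','scene0'): print(n,redfit(load(n),[510,284]))
g=W['image'][120:160,27:67].min(axis=2)
m=(g>110).astype(np.uint8); ys,xs=np.nonzero(m); 
k,l,st,ce=cv2.connectedComponentsWithStats(m); print(st,ce)
print('hole',unproj(W,[(47,140)],28),'pivot',unproj(W,[(113,102)],54))
g4=unproj(W,[(188,102),(107,275)],28);print('corners ',g4)
q=np.load('q.npy');print(proj(W,[[*(R.from_euler('z',q[2]).apply(p)+[q[0],q[1],0])] for p in ([-120,135,28.],[120,135,28])]))
E
```

```text
(array([510.43530934, 287.32384474,  28.04933018]), np.float64(0.18998527245949925), array([301, 170,  27,  33, 679], dtype=int32))
top0 (array([511.21652628, 289.32492963, -26.51133205]), np.float64(0.9899553571428571), array([202, 218,   9,  10,  56], dtype=int32))
scene0 (array([513.80728735, 283.77322897,  61.05198859]), np.float64(0.39304123711340205), array([420, 158,  10,  15,  97], dtype=int32))
[[   0    0   40   40 1367]
 [   8    8   25   24  233]] [[19.39429407 19.51499634]
 [20.12017167 19.41201717]]
hole [[571.73209481  -2.30040667  28.        ]] pivot [[502.87326214  75.63430791  54.        ]]
corners  [[481.60926346 135.62308166  28.        ]
 [716.14150461  86.92277558  28.        ]]
[[178.37970787  99.21282553]
 [103.89430016 275.75133968]]
```

Run:
```python
from fit import *
s=status.read_state();print(s['eef_pos'],s['tool_rot'])
W=snap('wrist','w2');p,c,st=redfit(W,[508,284]);print(p,c,st)
b=np.array([[a*11,d*11,e*22] for e in(-1,1) for a,d in((-1,-1),(-1,1),(1,1),(1,-1))],float)
uv=proj(W,b@R.from_euler('z',p[2],degrees=True).as_matrix().T+[p[0],p[1],78])
k=8;x0,y0=280,130
im=cv2.resize(W['image'][y0:y0+85,x0:x0+70],None,fx=k,fy=k,interpolation=cv2.INTER_NEAREST)
im2=im.copy()
for i in(0,4): cv2.polylines(im2,[((uv[i:i+4]+.5-[x0,y0])*k).astype(np.int32)],True,(0,255,0) if i else (255,255,0),1)
cv2.imwrite('pics/ov.png',cv2.resize(im2,None,fx=.85,fy=.85))
```

```text
[507.80214875 284.05168166 228.47027615] [-179.93599448   -0.2300428  -160.68031769]
[510.32030724 287.20676899  26.90087074] 0.19165435745937962 [303 171  27  33 677]
```

View pics/ov.png

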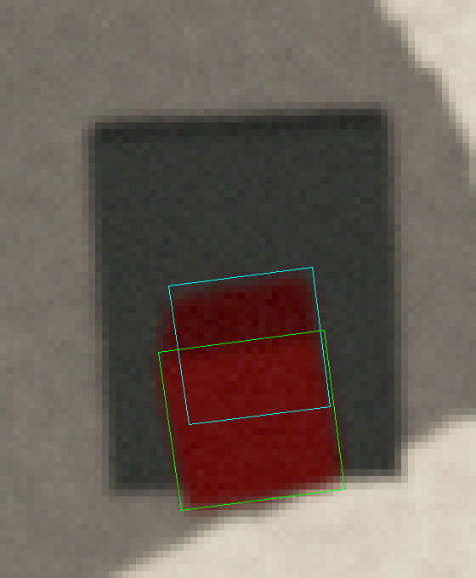

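The fit agrees with the picture: the pin is at about (510,287) and its head yaw is about 27°. I'll align and descend part way, then re-measure.

```bash
python3 -m creep '[-0.0047,0.0047,0.01,0,0,0,-1,0,0,0.02,0,0,-0.066,-1,0,0,0.02,0,0,-0.067,-1,0,0,0.02,0,0,0,-1,0,0,0.01,0,0,0,-1,0,0,0,0,0,0,-1,0,0,0,0,0,0,-1,0,0,0,0,0,0,-1]'
python3 - <<'E'
from fit import *
W=snap('wrist','w3');s=status.read_state();print(s['eef_pos'],s['tool_rot'],s['ft_force'])
print(redfit(W,[510,287]))
E
```

```text
t: 2.78
eef_pos: [511.4, 287.5, 152.9]
tool_rot: [180.0, 0.2, -153.2]
ft_force: [-0.5, -0.2, 0.4]
gripper_width: 0.999
finger_force: 0.0
[511.39961862 287.72628625 152.94850795] [ 1.79978027e+02  1.65850223e-01 -1.53212788e+02] [-0.34520225 -0.01294734  0.2659422 ]
(array([510.28460653, 286.87956476,  30.3194062 ]), np.float64(0.16958174904942966), array([ 297,  184,   34,   45, 1315], dtype=int32))
```

```bash
python3 -m creep '[0.0012,0,0.03,0,0,-0.02,-1,0,0,0.03,0,0,0,-1,0,0,0.025,0,0,0,-1,0,0,0.01,0,0,0,-1,0,0,0,0,0,0,-1,0,0,0,0,0,0,1,0,0,0,0,0,0,1,0,0,0,0,0,0,1]'
python3 -m creep '[0,0,0,0,0,0,1,0,0,0,0,0,0,1,0,0,0,0,0,0,1,0,0,0,0,0,0,1,0,0,0,0,0,0,1]'
python3 - <<'E'
from fit import *
W=snap('wrist','w4');s=status.read_state();print(s['eef_pos'],s['tool_rot'],s['ft_force'],s['finger_force'])
cv2.imwrite('pics/w4.png',W['image'])
E
```

```text
t: 3.5
eef_pos: [510.7, 287.8, 58.4]
tool_rot: [180.0, 0.2, -152.0]
ft_force: [-1.1, 0.8, 0.1]
gripper_width: 0.603
finger_force: 0.0
t: 3.92
eef_pos: [510.1, 287.2, 57.3]
tool_rot: [-180.0, 0.1, -152.0]
ft_force: [-0.2, -0.9, 6.1]
gripper_width: 0.251
finger_force: 59.4
[510.06690339 287.18788913  57.26578293] [-1.79994960e+02  9.14988602e-02 -1.52028313e+02] [-1.2697143   0.55635168  6.05240559] 59.40257549285889
```

View pics/w4.png

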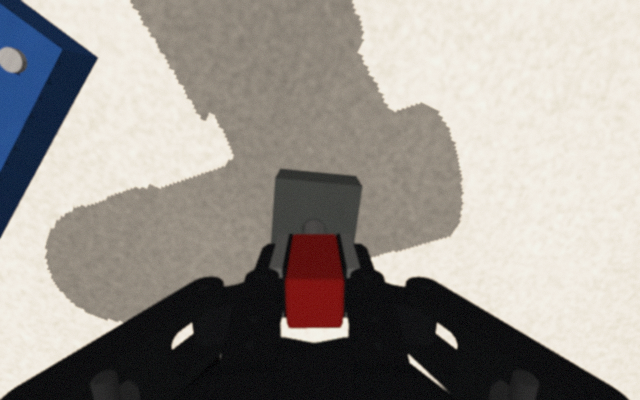

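Gripped: width about 21 mm, the head squarely between the pads. Next I'll lift it and carry it to beside the arm's notch, staying high, then look at the holder from there.

```bash
python3 -m creep '[0,0,-0.01,0,0,0,1,0,0,-0.02,0,0,0,1,0,0,-0.03,0,0,0,1,0,0,-0.03,0,0,0,1,0,0,-0.03,0,0,0,1,0.0014,-0.037,0,0,0,0,1,0.0014,-0.037,0,0,0,0,1,0.0014,-0.037,0,0,0,0,1]'
python3 -m creep '[0.0014,-0.037,0,0,0,0,1,0.0014,-0.037,0,0,0,0,1,0.0014,-0.037,0,0,0,0,1,0,0,0,0,0,0,1,0,0,0,0,0,0,1,0,0,0,0,0,0,1]'
python3 - <<'E'
from fit import *
W=snap('wrist','w5');s=status.read_state();print(s['eef_pos'],s['tool_rot'],s['ft_force'],s['finger_force'])
q=np.load('q.npy');rz=R.from_euler('z',q[2])
print(proj(W,rz.apply([[-10.3,23,28],[-90,85,52],[-120,135,28],[120,135,28]])+[q[0],q[1],0]))
E
```

```text
t: 4.63
eef_pos: [557.8, 186.3, 177.1]
tool_rot: [180.0, 0.0, -152.0]
ft_force: [-0.7, -0.1, -1.5]
gripper_width: 0.252
finger_force: 59.9
t: 5.13
eef_pos: [605.8, 86.8, 176.0]
tool_rot: [180.0, -0.1, -152.1]
ft_force: [-0.9, -0.6, -0.9]
gripper_width: 0.249
finger_force: 59.6
[605.70672191  87.44996546 176.20097105] [ 1.79967608e+02 -3.15033343e-02 -1.52026672e+02] [ 0.29419518  0.01609467 -1.04426294] 59.58340644836426
[[242.52745283 102.31437335]
 [356.33623835  69.64861694]
 [418.06419388  81.48766359]
 [260.72303781 273.39640119]]
```

View pics/w5.png

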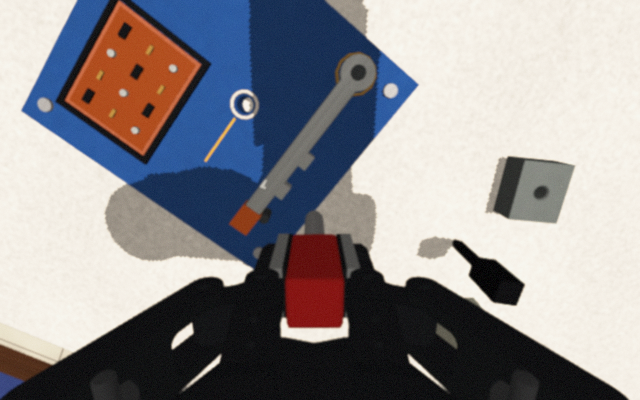

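Wrist view: pin held upright, head (315,280). Hole ring (244,104), pivot (357,72), plate corners (418,83) and (22,110). The arm's lugs are at (305,160) and (281,190), so the notch is at about (292,175). The empty block hole at (541,192) lets me check the camera against the robot.

Run:
```python
from fit import *
from scipy.optimize import least_squares
W=load('w5'); g=cv2.cvtColor(W['image'],cv2.COLOR_BGR2GRAY)
# ring centroid
c=W['image'][84:124,222:266].min(axis=2); m=(c>140).astype(np.uint8);k,l,st,ce=cv2.connectedComponentsWithStats(m)
print([(st[i].tolist(),(ce[i]+[222,84]).round(1).tolist()) for i in range(1,k) if st[i][4]>10])
b=g[180:205,528:555]; ys,xs=np.nonzero(b<80);print('blockhole px',xs.mean()+528,ys.mean()+180,len(xs))
print('block hole world',unproj(W,[(xs.mean()+528,ys.mean()+180)],28),'TCP when gripped 510.1 287.2')
P=np.array([[-10.3,23,28],[-90,85,52],[-120,135,28],[120,-135,28]],float);uv=np.array([(244.2,104),(357,72),(418,83.5),(22,110)])
def r(q): return (proj(W,R.from_euler('z',q[2]).apply(P)+[q[0],q[1],0])-uv).ravel()
o=least_squares(r,np.load('q.npy'),x_scale=[1,1,.01]);q=o.x;print(q[:2],np.degrees(q[2]),o.fun.round(1))
print('hole',unproj(W,[(244.2,104)],28))
np.save('q2.npy',q)
```

```text
[([8, 5, 24, 31, 253], [240.1, 103.8]), ([20, 15, 10, 13, 90], [246.6, 104.9])]
blockhole px 540.4603174603175 191.84920634920636 126
block hole world [[511.15199527 286.38420697  28.        ]] TCP when gripped 510.1 287.2
[577.38801055 -26.77358909] -10.191067916302018 [-0.2 -0.   0.9 -0.1  1.3  0.1 -2.2  0.7]
hole [[571.25622324  -2.16529497  28.        ]]
```

Run:
```python
from h import *
th=np.radians(-152.03);ex=np.array([np.cos(th),np.sin(th)]);ey=np.array([np.sin(th),-np.cos(th)])
H=np.array([570.8,-1.9]);yw=np.radians(-10.2);r2=lambda a:np.array([[np.cos(a),-np.sin(a)],[np.sin(a),np.cos(a)]])
pv=H+r2(yw)@[-79.7,62.0]
P=[np.array([605.7,87.4]),pv+r2(yw)@[100,30],pv+r2(yw)@[100,16]]+[pv+r2(yw-a)@[100,14] for a in np.linspace(.1,.8,8)]+[pv+r2(yw-.81)@[100,14]]
for a,b in zip(P,P[1:]): print(b.round(1),((b-a)@np.c_[ex,ey]).round(1))
```

```text
[607.1  85.1] [-0.1 -2.7]
[604.6  71.3] [  8.7 -11. ]
[603.3  59.3] [  6.7 -10. ]
[601.4  49.3] [ 6.3 -7.9]
[598.6  39.7] [ 7.1 -7.2]
[594.7  30.3] [ 7.8 -6.5]
[590.   21.4] [ 8.4 -5.6]
[584.4  13. ] [ 8.9 -4.8]
[578.    5.2] [ 9.3 -3.9]
[570.8  -1.9] [ 9.7 -2.9]
[570.1  -2.6] [ 1.  -0.2]
```

Descend beside the arm and enter the notch, then push part way.

```bash
python3 -m creep '[0,-0.0027,0.03,0,0,0,1,0,0,0.03,0,0,0,1,0,0,0.02,0,0,0,1,0,0,0.007,0,0,0,1,0,0,0,0,0,0,1,0.0044,-0.0055,0,0,0,0,1,0.0043,-0.0055,0,0,0,0,1,0,0,0,0,0,0,1]'
python3 -m creep '[0.0034,-0.005,0,0,0,0,1,0.0033,-0.005,0,0,0,0,1,0.0032,-0.004,0,0,0,0,1,0.0031,-0.0039,0,0,0,0,1,0.0036,-0.0036,0,0,0,0,1,0.0035,-0.0036,0,0,0,0,1,0,0,0,0,0,0,1,0,0,0,0,0,0,1]'
python3 - <<'E'
from fit import *
W=snap('wrist','w6');s=status.read_state();print(s['eef_pos'],s['tool_rot'],s['ft_force'],s['moment'])
E
```

```text
t: 5.85
eef_pos: [605.5, 69.8, 91.2]
tool_rot: [-180.0, 0.1, -152.1]
ft_force: [-0.2, -0.8, 0.1]
gripper_width: 0.25
finger_force: 59.6
t: 6.52
eef_pos: [599.0, 38.8, 89.4]
tool_rot: [-180.0, 0.0, -152.1]
ft_force: [1.1, 2.0, 0.3]
gripper_width: 0.252
finger_force: 59.9
[599.16047002  39.04459425  89.45274112] [-1.79986202e+02  2.99814128e-02 -1.52055950e+02] [0.74017698 3.70888092 0.56729062] [ 1.11404048 -0.35976625  0.01197699]
```

View pics/w6.png

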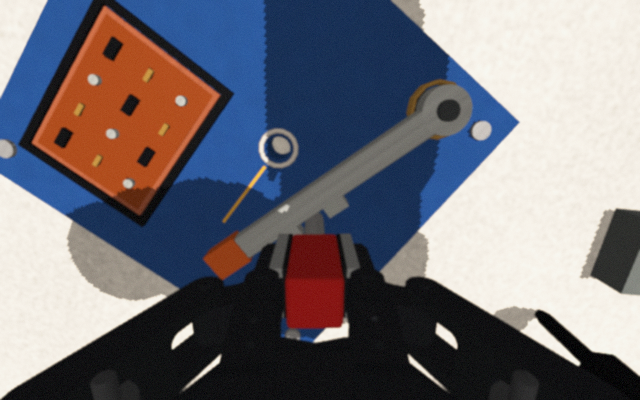

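The pin is between the lugs (right lug at 335,205) and the arm has turned about 0.3 rad. Hole ring at (279,148). I'll re-measure the hole from this closer view.

Run:
```python
from fit import *
W=load('w6')
hsv=cv2.cvtColor(W['image'],cv2.COLOR_BGR2HSV)[125:175,254:306]
m=((hsv[...,1]<90)&(hsv[...,2]>90)).astype(np.uint8)
k,l,st,ce=cv2.connectedComponentsWithStats(m)
for i in range(1,k):
    if st[i][4]>40:
        pts=np.argwhere(l==i)[:,::-1].astype(np.float32); print(st[i],cv2.fitEllipse(cv2.convexHull(pts)),ce[i]+[254,125])
print('hole',unproj(W,[(278.5,148),(279.5,149)],28))
```

```text
[  4   3  41  41 673] ((24.035436630249023, 22.815298080444336), (40.02762985229492, 41.39955139160156), 130.84686279296875) [277.66864785 147.76968796]
[ 18  11  19  18 263] ((26.916555404663086, 19.814271926879883), (15.748187065124512, 20.59050750732422), 132.97488403320312) [280.90874525 144.81749049]
hole [[571.28696278  -2.11541587  28.        ]
 [571.56693403  -1.25063468  28.        ]]
```

```bash
python3 -m creep '[0.0039,-0.0033,0,0,0,0,1,0.0039,-0.0032,0,0,0,0,1,0.0042,-0.0028,0,0,0,0,1,0.0042,-0.0028,0,0,0,0,1,0.0045,-0.0024,0,0,0,0,1,0.0044,-0.0024,0,0,0,0,1,0.0047,-0.002,0,0,0,0,1,0.0046,-0.0019,0,0,0,0,1]'
python3 -m creep '[0.0049,-0.0015,0,0,0,0,1,0.0048,-0.0014,0,0,0,0,1,0,0,0,0,0,0,1,0,0,0,0,0,0,1,0,0,0,0,0,0,1]'
python3 - <<'E'
from fit import *
W=snap('wrist','w7');snap('scene','s7');s=status.read_state();print(s['eef_pos'],s['tool_rot'],s['ft_force'],s['moment'])
th=np.radians(-152.03);d=np.array([570.8,-2.0])-s['eef_pos'][:2];print(d@[np.cos(th),np.sin(th)],d@[np.sin(th),-np.cos(th)])
E
```

```text
t: 7.23
eef_pos: [578.0, 4.3, 89.1]
tool_rot: [180.0, 0.0, -152.1]
ft_force: [0.7, 6.4, -1.9]
gripper_width: 0.249
finger_force: 59.7
t: 7.65
eef_pos: [571.3, -2.6, 89.3]
tool_rot: [-180.0, 0.0, -152.1]
ft_force: [2.9, 5.0, -2.6]
gripper_width: 0.248
finger_force: 59.5
[571.40694344  -2.46781698  89.30911698] [-1.79981843e+02  1.67071062e-02 -1.52039767e+02] [ 2.38184002  3.8939963  -2.23361889] [ 1.54936143 -1.01313504 -0.01179617]
0.31663791087022464 0.697834863566576
```

View pics/w7.png

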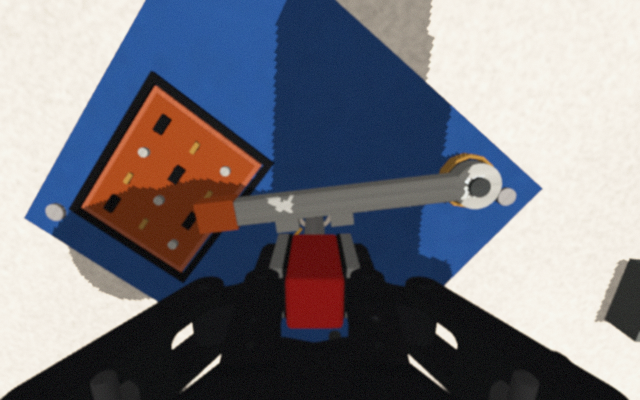

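The arm is over the board with the shank seated between the lugs (292,225)/(340,218), and the TCP is within 1 mm of the estimated hole. Lowering gently now.

```bash
python3 -m creep '[0.0002,0.0005,0.003,0,0,0,1,0,0,0.003,0,0,0,1,0,0,0.003,0,0,0,1,0,0,0.003,0,0,0,1,0,0,0,0,0,0,1]'
python3 -c "
from h import *;s=status.read_state();print(s['eef_pos'],s['ft_force'],s['moment'])"
```

```text
t: 8.17
eef_pos: [570.8, -2.5, 76.8]
tool_rot: [-180.0, -0.0, -152.0]
ft_force: [5.4, 1.7, -0.9]
gripper_width: 0.251
finger_force: 59.7
[570.83494665  -2.45963483  76.82598922] [ 5.41328743  1.65200073 -0.90782267] [ 0.51011612 -1.90125706  0.04159336]
```

In the hole: foot about 8 mm below the plate's top, with no vertical resistance. Continuing down.

```bash
python3 -m creep '[0,0,0.004,0,0,0,1,0,0,0.004,0,0,0,1,0,0,0.004,0,0,0,1,0,0,0.003,0,0,0,1,0,0,0.002,0,0,0,1,0,0,0.001,0,0,0,1,0,0,0,0,0,0,1,0,0,0,0,0,0,1]'
python3 -c "
from h import *;s=status.read_state();print(s['eef_pos'],s['ft_force'],s['moment'])"
```

```text
t: 8.83
eef_pos: [570.3, -2.2, 58.8]
tool_rot: [180.0, -0.0, -152.1]
ft_force: [4.8, 1.4, -1.2]
gripper_width: 0.251
finger_force: 59.8
[570.33093425  -2.21798249  58.83868836] [ 4.80862244  1.41492099 -1.24046635] [ 0.77929912 -1.59556583  0.01780872]
```

```bash
python3 -m creep '[0,0,0.001,0,0,0,1,0,0,0.001,0,0,0,1,0,0,0,0,0,0,1,0,0,0,0,0,0,1]'
python3 -c "
from h import *;s=status.read_state();print(s['eef_pos'],s['ft_force'],s['moment'])"
```

```text
t: 9.17
eef_pos: [570.8, -2.1, 57.4]
tool_rot: [-180.0, 0.0, -152.0]
ft_force: [3.0, 2.2, 0.8]
gripper_width: 0.248
finger_force: 60.1
[570.77578978  -2.13218436  57.39052583] [3.03351518 2.24394678 0.82959582] [ 0.95676537 -1.41393231 -0.01288977]
```

Foot at the bench. Release and retreat upwards.

```bash
python3 -m creep '[0,0,0,0,0,0,-1,0,0,0,0,0,0,-1,0,0,0,0,0,0,-1,0,0,0,0,0,0,-1,0,0,0,0,0,0,-1,0,0,0,0,0,0,-1,0,0,0,0,0,0,-1,0,0,0,0,0,0,-1]'
python3 -m creep '[0,0,-0.01,0,0,0,-1,0,0,-0.03,0,0,0,-1,0,0,-0.04,0,0,0,-1,0,0,-0.04,0,0,0,-1,-0.04,0,0,0,0,0,-1,-0.04,0,0,0,0,0,-1,0,0,0,0,0,0,-1,0,0,0,0,0,0,-1]'
python3 - <<'E'
from h import *
W=snap('wrist','w8')['image'];S=snap('scene','s8')['image']
s=status.read_state();print(s['eef_pos'],s['ft_force'],s['gripper_width'])
o=np.zeros((600,640,3),np.uint8);o[:300,:480]=cv2.resize(W,(480,300));o[300:,:600]=cv2.resize(S[150:250,260:460],(600,300),interpolation=cv2.INTER_CUBIC);cv2.imwrite('pics/end.png',o)
E
```

```text
t: 9.83
eef_pos: [570.6, -2.2, 57.3]
tool_rot: [180.0, -0.0, -152.1]
ft_force: [-0.2, 0.4, -0.2]
gripper_width: 1.0
finger_force: 0.0
t: 10.5
eef_pos: [642.1, 36.2, 175.9]
tool_rot: [180.0, -0.1, -152.0]
ft_force: [-0.4, 0.1, -0.4]
gripper_width: 1.005
finger_force: 0.0
[641.08880885  35.13043897 177.49803998] [-0.22871528 -0.02792964  0.01822191] 0.9993415285434151
```

View pics/end.png

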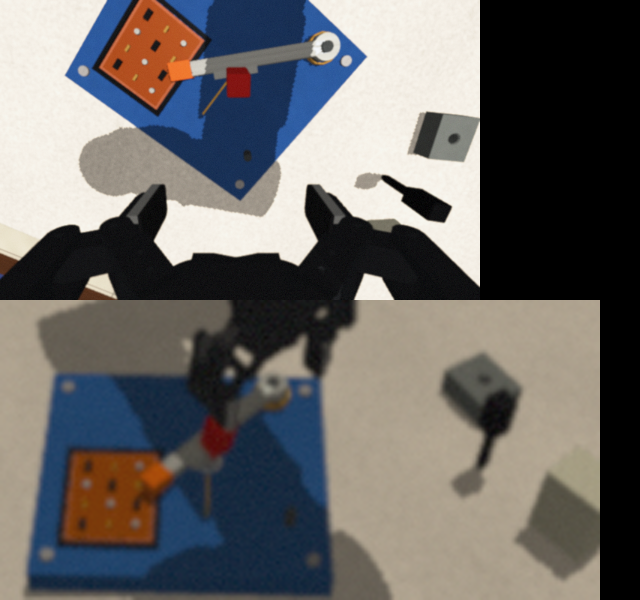

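The pin stands fully down in the hole and holds the arm over the board. The board is in its nest, and the look-alike and carton haven't moved.

```bash
python3 -c "
from h import *;print(hand_in())"
```

```text
the job is handed in; nothing more can be done
None
```

I handed the job in at about 10.5 s: the pin is down in the holder's hole and released, holding the keeper arm over the board, which is still in its nest; the spare board, carton and screwdriver were never touched, though the system gave no verdict.

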